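# Clip in the lamp tube and switch it on

## Robot

A 6-joint arm with a two-finger parallel gripper is mounted at the origin on the work surface. World frame = base frame: x ahead of the robot, y to its left, z up, the work surface at z = 0. Lengths are in m, angles in rad, forces in N, time in s.
With the tool pointing down it reaches from about 0.275 to 0.825 m from the base axis. Payload 4.9 kg.
Tool frame: the origin (TCP) lies midway between the tips of the shut fingers; the grasp point (between the pads) lies 19 mm behind it (bot.grip_depth is the distance from the TCP to the grasp point, in m); z points along the fingers, y is the line along which they close (so a half turn about z gives the same grasp; the last joint's range is limited). The gripper opens to 85 mm and grips with 20 to 120 N. Pads are 22 mm wide; open, the fingers measure 114 mm over their backs; the gripper's body (76 mm by 85 mm) begins 54 mm behind the grasp point. The pads swing forward as they close: fully open they stand 13 mm farther back than shut.
Start: joints at [-1.372, 0.326, -0.193, 1.052, 0, 1.437], TCP at [0.18, -0.52, 0.199] pointing down, gripper open.
Joint ranges: [-2.65, 2.65], [-0.97, 1.79], [-1.3, 1.35], [-1.93, 2.1], [-1.47, 1.37], [-3.14, 3.14]. Speed limits (rad/s): [2.57, 2.57, 3.14, 3.14, 3.14, 3.14].

## Interface

Orientations are given as a unit quaternion [w, x, y, z].
In Python, from cell import bot gives the robot as it stands. Calls block until the motion is done:
- bot.move_pose(position, orientation): joint-space move of the TCP to a pose.
- bot.move_linear(position, speed=0.15, rotation=None, until_force=None): straight line of the TCP; rotation=None keeps the orientation; speed is the mean speed in m/s. With until_force (N) it stops when the force on the tool has changed by that much, and returns True; else False.
- bot.goto_joints(angles): joint-space move.
- bot.set_gripper(opening, grasp_force=None): opening from 0.0 (shut) to 1.0 (fully open); grasp_force is the grip in N (None keeps the last); returns when the fingers have stopped.
- bot.wait(seconds).
- bot.solve_ik(position, orientation): joint angles nearest the present ones, or None.
- bot.camera(name): name is "scene" or "top"; returns the picture (384x512x3 uint8, red, green, blue); there is no depth.
- bot.calibration(name): a dict with "mtx" (3x3 intrinsics, pixels), "extrinsics" (4x4, takes a point from world to camera coordinates). Camera axes: x right, y down, z forward; pixel columns grow to the right and rows downward; lengths in m; the calibration is good to about 2 mm. A picture is of the moment at which its call begins. calibration takes no time and is no camera call.
A pose or a line that the arm cannot do raises bot.PlanningError and nothing moves.
- bot.close_job(): hands the job in; it is judged then, once.
Trained networks look in the newest picture that a camera, given by its name, has taken for a name from the list of things; names that differ only in an ending like _2 or _b are one class to them, and where a whole thing is asked for, a point or a joint stands for the part that bears it (a point fixed in the world has none). Each returns a list of dicts, best first, with "confidence" (0 to 1); they miss things now and then, are a little off and sometimes report something else, mostly with a low value. They report only what shows in the picture. A call takes as long as a camera call. They do not tell look-alikes from the thing itself.
- bot.search_frame(camera, thing): "bbox" ([left, top, width, height] in pixels, round what is visible of it).
Readings, each from a call of its own:
- bot.read_clock(): time.
- bot.read_joint_positions(): joint angles.
- bot.read_joint_vel(): joint speeds.
- bot.read_joint_efforts(): joint torques, N m.
- bot.read_position(): TCP position.
- bot.read_tool_rot(): TCP orientation.
- bot.read_ft_force(): force on the tool from outside, world axes, zero at the start.
- bot.read_moment(): the same for the moment, N m.
- bot.read_gripper_width(): opening from 0.0 (shut) to 1.0 (fully open).
- bot.read_finger_force(): force on a finger pad.
Only numpy, scipy, OpenCV 4.12 (cv2) and the standard library are available. Lean on these libraries where they do the work, as an engineer would, in place of code of your own. Each camera call takes 0.05 s, during which the arm holds its last target. There are 200 camera calls.

## Task

Take the lamp tube (the thick one with the lens head) out of the rack and push it down past the sprung jaw into the two fork clips, fully home, with the jaw closed over it and the lens head out in front, towards the round sample stage. Let go of it, and only then flip the lamp switch right over to on. Leave everything else on the bench where it is.

Things in the scene. Friction and masses are not known exactly. Their poses are not given: they have to be found in the camera images.
- lamp_tube: the lamp tube: a bare steel rod 16 mm in diameter and 160 mm long overall, whose last 18 mm at one end is a lens head 24 mm in diameter. It starts lying level in one of the rack's three places (which one varies). Origin on its axis at half length; x along the axis towards the lens head. 80 to 170 g.
- lens_end (a point): centre of the lamp tube's front face, at the end of the lens head, 80 mm from the tube's origin
- rack: grey plastic tube rack, fixed, base 130 x 176 x 6 mm. Places at y = -60, 0, +60 mm, each with a tube along the rack's x, in notches on two cross rails at x = -50 and +50 mm (8 mm thick, teeth to 42 mm high, 92 mm free between the rails). A 16 mm tube's axis lies 36 mm above the table. Origin at the centre of the underside, z up
- clip_stand: fixed black stand 160 x 100 x 16 mm with two fork clips at x = -42 and +42 mm (12 mm thick, 72 mm free between them) for a tube along its x axis. Each has a fixed cheek at y < 0 (to 97 mm above the table) and the sprung jaw at y > 0. The round sample stage (116 mm across, 85 mm high, posts to 123 mm) is at x = +180 mm. Origin on the table midway between the forks; z up
- clip_seat (a point): where the tube's origin belongs when home: midway between the forks, 62 mm above the table; stand's axes. Fork bottoms are 8 mm below it. The mouth is 28 mm wide at its top (94 mm above the table), narrowing to 12 mm between cheek (y = -9 mm) and jaw nose (y = +3 mm, 9 to 14 mm above the seat). Passing it takes some 5 to 15 N; the nose then snaps back over the tube
- jaw (a joint): angle of the jaw, one hinged part with a finger at each fork, joined by an 8 mm bar along x at y = +7 mm, 32 mm above the table (its hinge). 0 = closed (spring-loaded to close), grows as it opens to +y; about 0.11 rad while the tube passes
- jaw_nose (a point): midway between the two jaw noses, on their inner edge, 72 mm above the table when closed; jaw fingers reach 97 mm above the table
- switch_box: fixed grey lamp switch box, 90 (x) x 70 (y) x 50 mm high, with two small dark ridges on top to 61 mm beside the lever. Origin at the centre of the underside, z up. The lever swings in its x-z plane
- lever (a joint): angle of the switch lever: 0 = off (leaning 0.55 rad from upright to the box's -x), 1.1 = on (leaning as far to +x). Weighted: it falls to the nearer end once past the middle
- lever_pivot (a point): the lever's hinge, on top of the switch box, 55 mm above the table; same axes as the box
- lever_tip (a point): centre of the 24 mm black ball at the lever's end, 75 mm from the pivot; the steel stem is 10 mm thick. In the off position it is 119 mm above the table and 39 mm to -x of the pivot
- plain_tube: bystander in the rack: steel tube 16 mm in diameter, 160 mm long, without a head. Origin at its middle, x along it
- thin_tube: bystander in the rack: thinner steel tube 12 mm in diameter, 150 mm long, with a 24 mm head at the +x end. Origin at its middle, x along it
- bottle: bystander: white bottle 44 mm across, 150 mm tall, upright beside the clip stand. Origin at the centre of its underside
- objective: bystander: black microscope objective standing upright, 36 mm across, 60 mm tall. Origin at the centre of its underside
- handset: bystander: black remote control, 46 x 150 x 20 mm, lying along its y. Origin at the centre of its underside
- sample_box: bystander: small clear box 45 x 45 x 18 mm by the switch. Origin at the centre of its underside
- mug: bystander: white mug 80 mm across, 90 mm tall, close behind the switch box. Origin at the centre of its underside
There are look-alikes about, which are no part of the job. What is shaped like the lamp_tube but purple or turquoise is not meant. What is shaped like the switch_box but orange is not meant.

How it is judged:
On the way, in this order (a step that is already met when the one before it is completed fails the run):
1. the lamp tube is home in both forks under the closed jaw, lens head towards the stage, and let go, with the switch still off (z of lamp_tube in the frame of clip_seat between -0.004 and 0.003 m and y of lamp_tube in the frame of clip_seat between -0.004 and 0.004 m and x of lamp_tube in the frame of clip_seat between -0.016 and 0.025 m and angle between the x axis of lamp_tube and the x axis of clip_stand, either way round below 0.06 rad and x of lens_end in the frame of clip_seat above 0.05 m and value of joint jaw below 0.05 rad and contact force between the fingers and lamp_tube below 0.3 N and value of joint lever below 0.25 rad), for 0.2 s.
2. the switch lever is right over at on (value of joint lever above 1 rad), for 0.2 s.
At the end, for the whole second after the job is handed in: The lamp tube rests in both forks: its origin within 4 mm of the seat sideways, no more than 3 mm above and 4 mm below it, along the clip 16 mm short to 25 mm forward of it, in line within 0.06 rad, lens head towards the sample stage, jaw closed (below 0.05 rad); the lever is at on (above 1.0 rad) (z of lamp_tube in the frame of clip_seat between -0.004 and 0.003 m and y of lamp_tube in the frame of clip_seat between -0.004 and 0.004 m and x of lamp_tube in the frame of clip_seat between -0.016 and 0.025 m and angle between the x axis of lamp_tube and the x axis of clip_stand, either way round below 0.06 rad and x of lens_end in the frame of clip_seat above 0.05 m and value of joint jaw below 0.05 rad and value of joint lever above 1 rad and linear speed of lamp_tube below 0.02 m/s); the robot touches nothing.
It fails at once if another thing on the bench (tubes, bottle, objective, handset, sample box, mug) is moved by more than 25 mm (distance of any of plain_tube, thin_tube, bottle, objective, handset, sample_box, mug from where it was at the start of the episode above 0.025 m).
It fails at once if the bottle, the objective or the mug is tipped (angle between any of bottle, objective, mug's own z axis and vertical above 0.5 rad).
It fails at once if the switch is put on before the tube is home in the clip (value of joint lever above 0.6 rad and (z of lamp_tube in the frame of clip_seat above 0.006 m or distance between lamp_tube and clip_seat above 0.04 m)).
It also fails if it takes over 48 s, if anything falls off the work surface, if the arm or the gripper's body presses on something with over 40 N, if the wrist force passes 120 N, or if a joint passes its speed limit or range.

## Working session

There is one attempt and no reset: what is moved stays moved. The work goes in short steps, each a Python script; the robot and the scene stay as the last script left them, time stands still between calls to the robot, and variables do not carry over. Pictures are saved under pics/ and viewed, at most 10 in all, crops included, and the job is handed in when it is done.

```bash
mkdir -p pics; ls; python3 - <<'E'
from cell import bot
import cv2, numpy as np
for c in ("scene","top"):
    im=bot.camera(c); cv2.imwrite(f"pics/{c}0.png",cv2.resize(im[:,:,::-1],(800,600),interpolation=cv2.INTER_CUBIC))
    cv2.imwrite(f"{c}_raw.png",im[:,:,::-1])
    k=bot.calibration(c); print(c,k["mtx"].round(1).tolist(),k["extrinsics"].round(4).tolist())
    for t in ("lamp_tube","rack","clip_stand","switch_box","lever_tip","jaw","bottle","mug","plain_tube","thin_tube"):
        print(t,[([round(float(v)) for v in d["bbox"]],round(float(d["confidence"]),2)) for d in bot.search_frame(c,t)[:3]])
print(bot.read_clock())
E
```

```text
pics
scene [[424.3, 0.0, 249.7], [0.0, 424.3, 189.1], [0.0, 0.0, 1.0]] [[0.5594, 0.8289, 0.0062, -0.2492], [0.6692, -0.4472, -0.5934, -0.3005], [-0.4891, 0.3361, -0.8049, 1.5773], [0.0, 0.0, 0.0, 1.0]]
lamp_tube [([69, 243, 50, 26], 0.71), ([174, 205, 30, 43], 0.63), ([178, 168, 44, 20], 0.54)]
rack [([137, 211, 69, 59], 0.65), ([317, 116, 34, 44], 0.4)]
clip_stand [([261, 174, 108, 64], 0.73)]
switch_box [([314, 80, 33, 43], 0.82), ([316, 111, 33, 48], 0.73)]
lever_tip [([322, 82, 9, 17], 0.65), ([327, 113, 6, 6], 0.61)]
jaw [([276, 173, 30, 20], 0.6), ([290, 162, 11, 20], 0.47), ([174, 202, 31, 47], 0.36)]
bottle [([264, 192, 16, 40], 0.67)]
mug [([354, 142, 31, 37], 0.72), ([139, 221, 25, 46], 0.33)]
plain_tube [([138, 224, 28, 43], 0.61)]
thin_tube [([157, 214, 28, 44], 0.78)]
top [[465.7, 0.0, 254.0], [0.0, 465.7, 189.7], [0.0, 0.0, 1.0]] [[0.0003, -0.9999, -0.0113, -0.0056], [-0.9826, 0.0018, -0.1859, 0.5331], [0.1859, 0.0112, -0.9825, 1.3168], [0.0, 0.0, 0.0, 1.0]]
lamp_tube [([331, 184, 6, 56], 0.86), ([402, 212, 41, 49], 0.7), ([264, 258, 56, 8], 0.61)]
rack [([319, 188, 65, 50], 0.68)]
clip_stand [([177, 114, 77, 103], 0.86)]
switch_box [([88, 250, 31, 33], 0.89), ([126, 197, 28, 37], 0.62)]
lever_tip [([248, 159, 14, 22], 0.72), ([130, 214, 6, 16], 0.59), ([102, 218, 19, 19], 0.33)]
jaw []
bottle [([248, 159, 16, 20], 0.56)]
mug [([106, 158, 37, 31], 0.81), ([176, 112, 78, 107], 0.24)]
plain_tube [([370, 183, 8, 59], 0.66), ([318, 126, 45, 19], 0.61)]
thin_tube [([347, 184, 14, 54], 0.74), ([198, 206, 12, 14], 0.74)]
1.1
```

View pics/top0.png

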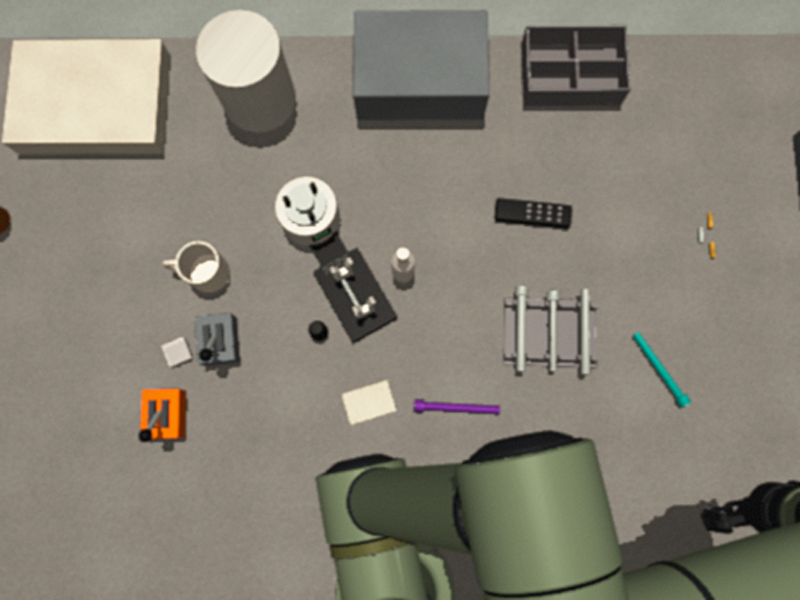

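View pics/scene0.png

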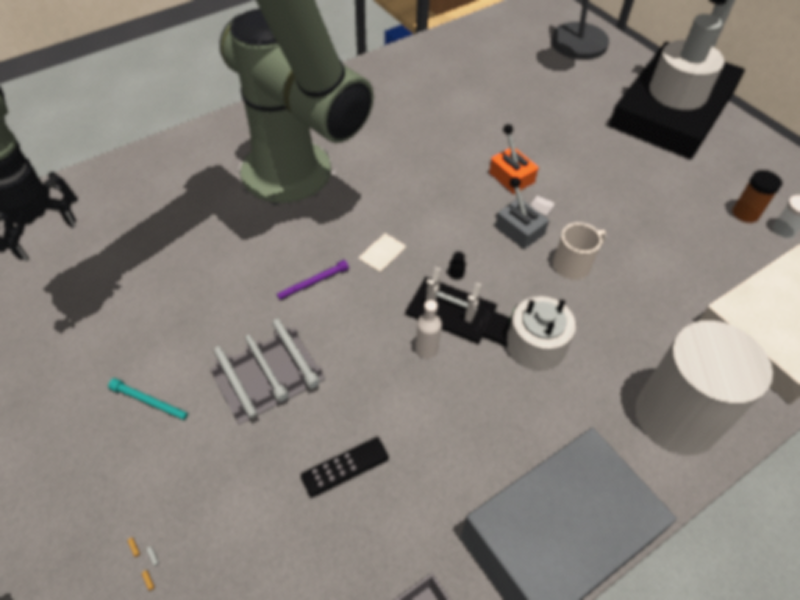

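The top view shows the rack at (550,330), with three near-vertical tubes. The stand is at (355,295) with the stage up-left of it at (307,205). The grey switch is at (217,340) with its ball at (206,354), and the orange decoy sits below it. I need enlarged crops to tell the tubes apart and measure.

```bash
python3 - <<'E'
import cv2, numpy as np
t=cv2.imread("top_raw.png"); s=cv2.imread("scene_raw.png")
def c(im,x,y,w,h): return cv2.resize(im[y:y+h,x:x+w],(400,300),interpolation=cv2.INTER_CUBIC)
o=np.vstack([np.hstack([c(t,310,178,80,60),c(t,176,140,100,75)]),np.hstack([c(t,110,190,60,45),c(s,130,195,88,66)])])
cv2.imwrite("pics/crops.png",o)
E
```

```text
(no output)
```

View pics/crops.png

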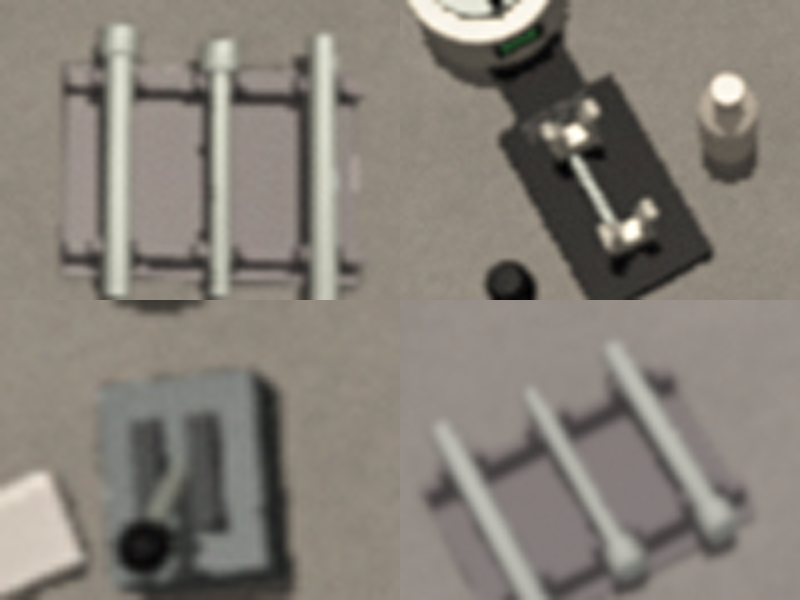

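Of the three tubes, the leftmost in the top view (raw about (334,183)–(333,238)) is thick with a head at the far end, so it is the lamp tube. The middle one is thin and the right one is plain. The lever leans down-left with its ball at raw (131.5,227). Next I'll measure metrically with rectified views.

```bash
cat > h.py <<'E'
import numpy as np, cv2
from scipy.spatial.transform import Rotation as R
from cell import bot
def cal(c):
    k=bot.calibration(c); return np.array(k["mtx"]),np.array(k["extrinsics"])
def back(c,uv,z):
    K,E=cal(c); d=E[:3,:3].T@np.linalg.solve(K,[uv[0],uv[1],1]); o=-E[:3,:3].T@E[:3,3]
    return o+d*(z-o[2])/d[2]
def proj(c,P):
    K,E=cal(c); q=(np.atleast_2d(P)@E[:3,:3].T+E[:3,3])@K.T; return q[:,:2]/q[:,2:]
def rect(c,im,z,x0,y0,w,h,s=1000.):
    # ortho patch centred (x0,y0), width w along -y, height h along -x; s px/m
    W,H=int(w*s),int(h*s); src=np.array([[x0+h/2,y0+w/2,z],[x0+h/2,y0-w/2,z],[x0-h/2,y0-w/2,z],[x0-h/2,y0+w/2,z]])
    M=cv2.getPerspectiveTransform(proj(c,src).astype(np.float32),np.float32([[0,0],[W,0],[W,H],[0,H]]))
    return cv2.warpPerspective(im,M,(W,H),flags=cv2.INTER_CUBIC)
def q(yaw):
    a=(R.from_euler('z',yaw)*R.from_euler('x',np.pi)).as_quat(); return [a[3],a[0],a[1],a[2]]
E
python3 - <<'E'
from h import *
t=cv2.imread("top_raw.png"); s=cv2.imread("scene_raw.png")
print("lens",back("top",(334,183.2),.036),"tail",back("top",(333.4,238),.036))
S=back("top",(227,189),.016); print("stand",S, "stage",back("top",(196,132),.085))
B=back("top",(138,216),.05); print("box",B,"ball",back("top",(131.6,227.2),.119))
print("bottle",back("top",(258,170),.0))
a=rect("top",t,.016,S[0],S[1],.27,.2,1500);a2=rect("top",t,.085,S[0]+.1,S[1]+.05,.27,.2,1500)
b=rect("top",t,.05,B[0],B[1],.18,.13333,2250); Rk=back("top",(350,212),.036)
r=rect("top",t,.036,Rk[0],Rk[1],.27,.2,1500)
for i in (a,a2,b,r):
    for k in range(0,405,50): cv2.line(i,(k,0),(k,5),(0,0,255),1); cv2.line(i,(0,k),(5,k),(0,0,255),1)
print(Rk)
f=lambda i:cv2.resize(i,(400,296))
cv2.imwrite("pics/rect.png",np.vstack([np.hstack([f(a),f(a2)]),np.hstack([f(b),f(r)])]))
E
```

```text
lens [ 0.55485505 -0.24328838  0.036     ] tail [ 0.39256176 -0.23641962  0.036     ]
stand [0.54175176 0.07564101 0.016     ] stage [0.69883615 0.16359081 0.085     ]
box [0.45571466 0.33170656 0.05      ] ball [0.41563639 0.32977411 0.119     ]
bottle [ 0.60397128 -0.01775817  0.        ]
[ 0.46860912 -0.28738137  0.036     ]
```

View pics/rect.png

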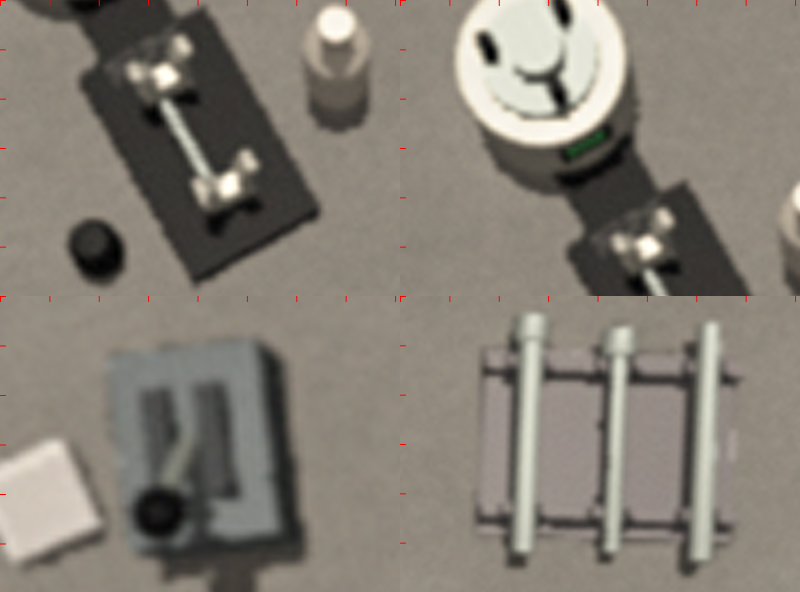

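Rectified measurements agree with the sizes given:
- **Stand:** corners come out about 157 x 96 mm, and the stage is 182 mm from the stand centre at yaw about 0.514.
- **Switch box:** yaw about 0.10, and the ball is within 3 mm of the prediction.
- **Tube:** 162 mm long.

I'll overlay the models on both cameras as a check.

```bash
cat >> h.py <<'E'
STAND=(0.543,0.076,0.514); BOX=(0.4567,0.3357,0.10)
def tf(p,pt): c,s=np.cos(p[2]),np.sin(p[2]); return np.array([p[0]+c*pt[0]-s*pt[1],p[1]+s*pt[0]+c*pt[1],pt[2]])
E
python3 - <<'E'
from h import *
t=cv2.imread("top_raw.png"); s=cv2.imread("scene_raw.png")
# tube axis fit
sc=2000.; p=rect("top",t,.036,.474,-.24,.05,.2,sc); g=cv2.GaussianBlur(cv2.cvtColor(p,cv2.COLOR_BGR2GRAY),(0,0),2).astype(float)
xs,ys=[],[]
for r in range(120,340,4):
    i=np.where(g[r]>165)[0]
    if len(i): xs.append(.474+.1-r/sc); ys.append(-.24+.025-(i.mean())/sc); 
print(len(xs),np.median([ (g[r]>165).sum()/sc for r in range(120,340,4)])); f=np.polyfit(xs,ys,1); print(f, np.std(np.polyval(f,xs)-ys))
sh=lambda L,z:[(a,b,z) for a,b in L]
st=[sh([(-.08,-.05),(.08,-.05),(.08,.05),(-.08,.05)],.016)]
th=np.linspace(0,6.28,40); st.append([(.18+.058*np.cos(a),.058*np.sin(a),.085) for a in th])
st+=[[(-.036,.007,.036),(.036,.007,.036)]]+[[(x,-.014,.094),(x,.014,.094)] for x in(-.042,.042)]
st+=[[(x,-.014,.094),(x,-.009,.074),(x,-.009,.062)] for x in(-.042,.042)]
bx=[sh([(-.045,-.035),(.045,-.035),(.045,.035),(-.045,.035)],.05),[(0,0,.055),(-.039,0,.119)]]
out=[]
for c,im,C in(("top",t,[(170,115,100,75),(110,185,80,60)]),("scene",s,[(258,170,100,75),(310,105,60,45)])):
    row=[]
    for (x,y,w,h) in C:
        k=400/w; o=cv2.resize(im[y:y+h,x:x+w],(400,300),interpolation=cv2.INTER_CUBIC)
        for P,LL in((STAND,st),(BOX,bx)):
            for L in LL:
                uv=((proj(c,[tf(P,v) for v in L])-[x-.5,y-.5])*k).round().astype(np.int32)
                cv2.polylines(o,[uv],len(L)>3,(0,0,255),1,cv2.LINE_AA)
        row.append(o)
    out.append(np.hstack(row))
cv2.imwrite("pics/ov.png",np.vstack(out))
E
```

```text
55 0.01
[-0.04442641 -0.21803658] 0.0001373019664396467
```

View pics/ov.png

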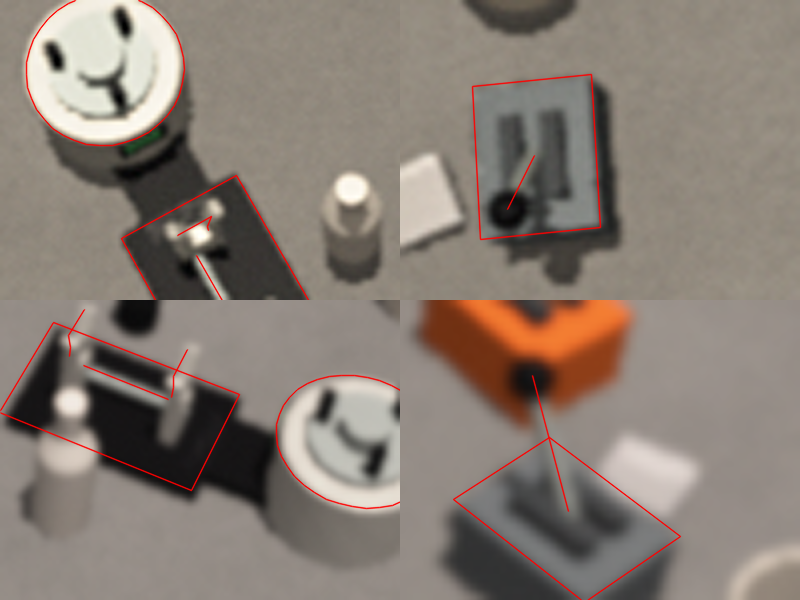

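The overlay fits the stage circle, stand base and switch box. The ball is predicted within 1 px in both views. The jaw bar and forks deserve a closer look, since they decide the sideways fit.

```bash
python3 - <<'E'
from h import *
rows=[[],[]]
for c,(x,y,w,h) in(("top",(198,150,52,39)),("scene",(266,166,52,39))):
    im=cv2.imread(c+"_raw.png"); k=400/w
    o=cv2.resize(im[y:y+h,x:x+w],(400,300),interpolation=cv2.INTER_CUBIC); rows[0].append(o.copy())
    def ln(L,col):
        cv2.polylines(o,[((proj(c,[tf(STAND,v) for v in L])-[x-.5,y-.5])*k).round().astype(np.int32)],False,col,1,cv2.LINE_AA)
    for yy in(.003,.011): ln([(-.036,yy,.032),(.036,yy,.032)],(0,0,255))
    for X in(-.048,-.036,.036,.048): ln([(X,-.019,.097),(X,-.014,.097),(X,-.009,.075),(X,-.009,.062)],(0,255,0)); ln([(X,.019,.097),(X,.014,.097),(X,.003,.074),(X,.003,.071)],(255,128,0))
    ln([(-.08,-.05,.016),(.08,-.05,.016),(.08,.05,.016),(-.08,.05,.016),(-.08,-.05,.016)],(0,255,255))
    rows[1].append(o)
cv2.imwrite("pics/ov2.png",np.vstack([np.hstack(r) for r in rows]))
E
```

```text
(no output)
```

View pics/ov2.png

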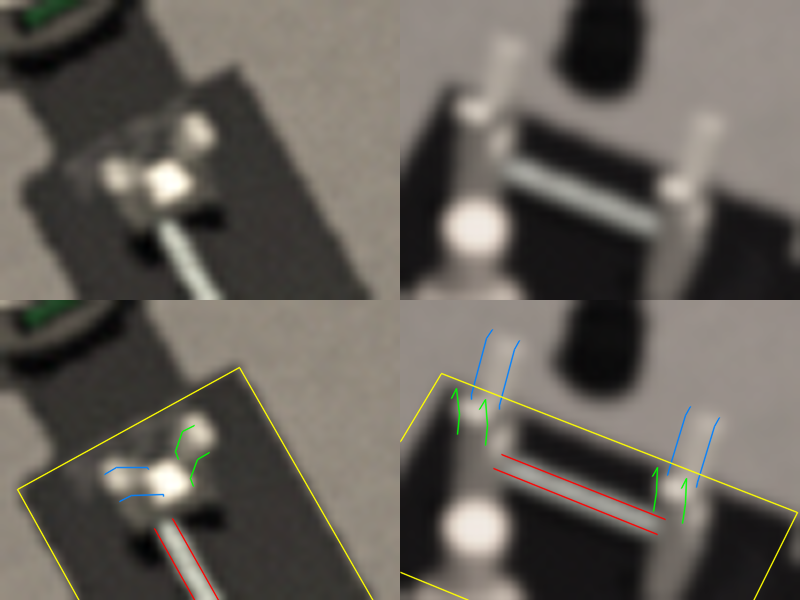

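The residual is about 1 px (2 mm) in the forks and bar, so I'll nudge the stand by about 1 mm, then verify with the tube hovering above it. Next is the pick.

```bash
sed -i 's/^STAND=(0.543,0.076/STAND=(0.544,0.075/' h.py; python3 - <<'E'
from h import *
print(bot.read_tool_rot(),bot.read_clock())
for base in(0,np.pi):
    for nm,p,y in(("rack",(.4737,-.2393,.019),-.0444),("stand",(.544,.075,.043),.514)):
        j=bot.solve_ik(p,q(y+base)); print(nm,base,None if j is None else np.round(j,2))
E
```

```text
[1.17049304e-05 9.86186419e-01 1.65639206e-01 1.80547743e-05] 1.1
rack 0 [-0.61  0.48 -0.47  0.61  0.    2.58]
stand 0 [ 0.    0.48 -0.4   0.69  0.    2.63]
rack 3.141592653589793 [-0.61  0.48 -0.47  0.61  0.   -0.56]
stand 3.141592653589793 [ 0.    0.48 -0.4   0.69  0.   -0.51]
```

```bash
python3 - <<'E'
from h import *
pi=np.pi
Q=q(-.0444+pi)
bot.set_gripper(0.45,60)
bot.move_pose([.4737,-.2393,.16],Q)
bot.move_linear([.4737,-.2393,.019],.12)
bot.set_gripper(0.0,90)
print("w",bot.read_gripper_width()*85,bot.read_finger_force(),bot.read_ft_force())
bot.move_linear([.4737,-.2393,.20],.15)
print("w",bot.read_gripper_width()*85,bot.read_finger_force(),bot.read_ft_force())
x,y,a=STAND
bot.move_pose([x,y,.20],q(a+pi))
bot.move_linear([x,y,.102],.12)   # tube axis ~.119, underside above mouth
for c in("top","scene"): cv2.imwrite(c+"_h.png",bot.camera(c)[:,:,::-1])
print(bot.read_position(),bot.read_ft_force(),bot.read_clock())
rows=[]
for c,(X,Y,w,h) in(("top",(185,130,80,60)),("scene",(255,140,80,60))):
    rows.append(cv2.resize(cv2.imread(c+"_h.png")[Y:Y+h,X:X+w],(400,300),interpolation=cv2.INTER_CUBIC))
cv2.imwrite("pics/hover.png",np.hstack(rows))
E
```

```text
w -0.0761021183896672 0.0 [-0.12876594  0.2637722   0.54278966]
w 0.13143542728444815 0.0 [ 0.8264831  -0.53013269 -0.88837935]
[0.54478847 0.07494003 0.10290992] [-0.00683695 -0.4690941   0.38310388] 8.7917
```

View pics/hover.png

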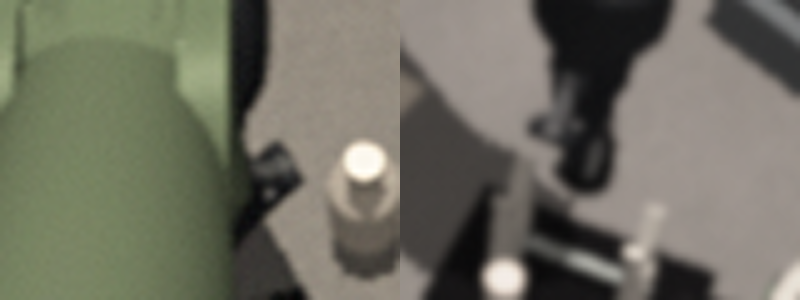

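The gripper came up empty (width 0). I'll back off and look at the rack and at where the gripper shows relative to its reported pose.

```bash
python3 - <<'E'
from h import *
P=bot.read_position(); print([proj(c,[P,P+[0,0,.06]]).round(1).tolist() for c in("top","scene")])
x,y,a=STAND
bot.move_linear([x,y,.2],.2)
bot.set_gripper(0.45,60)
bot.move_pose([.4737,-.2393,.15],q(-.0444+np.pi))
rows=[]
for c,(X,Y,w,h) in(("top",(300,160,100,75)),("scene",(120,150,120,90))):
    im=bot.camera(c)[:,:,::-1].copy(); cv2.imwrite(c+"_r.png",im)
    o=cv2.resize(im[Y:Y+h,X:X+w],(400,300),interpolation=cv2.INTER_CUBIC); k=400/w
    p=bot.read_position()
    for z,col in((.15,(0,0,255)),(.036,(255,0,0))):
        u=(proj(c,[[p[0],p[1],z]])[0]-[X-.5,Y-.5])*k; cv2.drawMarker(o,tuple(int(v) for v in u),col,0,14,1)
    o0=cv2.resize(cv2.imread(c+"_raw.png")[Y:Y+h,X:X+w],(400,300),interpolation=cv2.INTER_CUBIC)
    rows.append(np.vstack([o,o0]))
cv2.imwrite("pics/rk.png",np.hstack(rows)); print(bot.read_position(),bot.read_gripper_width(),bot.read_clock())
E
```

```text
[[[225.2, 182.2], [223.6, 177.7]], [[289.8, 178.8], [291.5, 165.8]]]
[ 0.47442924 -0.23822035  0.15026146] 0.44671489845011514 11.2167
```

View pics/rk.png

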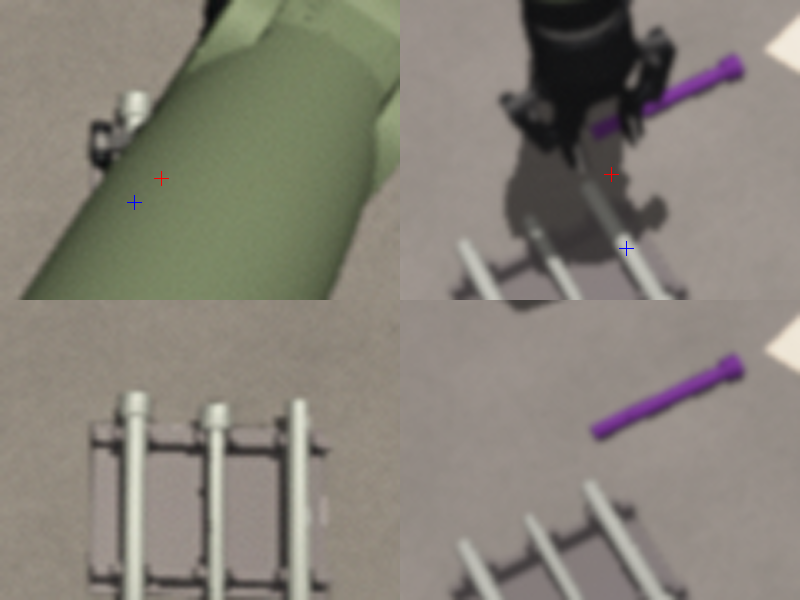

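The hover picture puts the closed fingertips at scene pixel (292,178), against (290,179) projected from the reported TCP, so the pose is trustworthy. The new picture shows the lamp tube still in its place, unmoved, under my target mark. So I'll retry with position and force checks at each step.

```bash
python3 - <<'E'
from h import *
c=[.4737,-.2393]
r=bot.move_linear(c+[.019],.08,until_force=5)
print(r,bot.read_position(),bot.read_ft_force(),bot.read_gripper_width())
cv2.imwrite("scene_d.png",bot.camera("scene")[:,:,::-1])
if not r:
    bot.set_gripper(.19,30); print(bot.read_gripper_width(),bot.read_finger_force(),bot.read_ft_force(),bot.read_moment())
    bot.set_gripper(.0,90); print(bot.read_gripper_width(),bot.read_finger_force(),bot.read_ft_force(),bot.read_position())
    cv2.imwrite("scene_e.png",bot.camera("scene")[:,:,::-1])
im=[cv2.resize(cv2.imread(f)[180:255,130:230],(400,300),interpolation=cv2.INTER_CUBIC) for f in("scene_d.png","scene_e.png")]
o=np.hstack(im); k=4.
for z in(.019,.036):
    u=(proj("scene",[c+[z]])[0]-[129.5,179.5])*k; cv2.drawMarker(o,tuple(int(v) for v in u),(0,0,255),0,10,1)
cv2.imwrite("pics/de.png",o); print(bot.read_clock())
E
```

```text
False [ 0.47406909 -0.23952687  0.01944903] [ 0.43323167  0.09211848 -0.24224971] 0.4496587931721139
0.18653167599766698 0.0 [ 0.57713684 -0.94669839 -0.76352333] [-0.03554991 -0.00723314 -0.01377467]
0.005307742040973133 0.0 [-0.39094529  0.83451842 -0.20655154] [ 0.47367256 -0.23927434  0.01896508]
13.75
```

View pics/de.png

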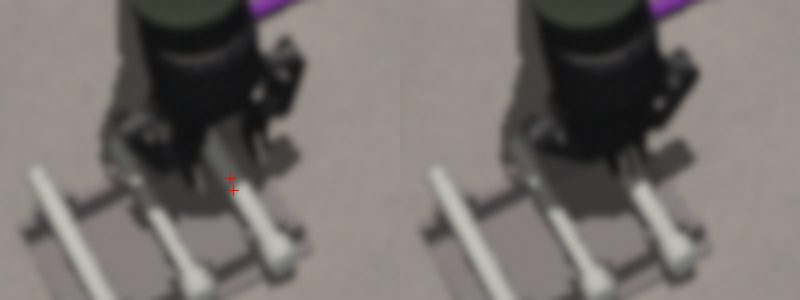

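The picture shows the closed fingers (right panel, tips about (625,160)) sitting above and behind the tube. Projected TCP is (632,188), so the tips look about 20 mm or more higher than reported. I'll measure the offset by touching the tube's top gently with the fingers shut.

```bash
python3 - <<'E'
from h import *
c=[.4737,-.2393]
r=bot.move_linear(c+[-.012],.03,until_force=4)
print(r,bot.read_position(),bot.read_ft_force(),bot.read_clock())
E
```

```text
True [ 0.47393047 -0.23960631  0.0117013 ] [-1.10542157 -0.76409675  6.42933404] 14.2167
```

```bash
python3 - <<'E'
from h import *
c=[.4737,-.2393]
bot.move_linear(c+[.045],.15); bot.set_gripper(.45,60)
bot.move_linear(c+[.02],.15)
r=bot.move_linear(c+[-.012],.04,until_force=4)
print(r,bot.read_position(),bot.read_ft_force())
bot.set_gripper(0.,90); print(bot.read_gripper_width()*85,bot.read_finger_force(),bot.read_ft_force(),bot.read_clock())
E
```

```text
False [ 0.47386667 -0.23939072 -0.01187705] [ 0.60177508 -0.09376953  0.09998653]
13.214666172747803 87.83957362174988 [-0.02538452  5.16985897  7.27694907] 16.6583
```

Gripped this time with 88 N of finger force, so the reported TCP z reads about 32 mm lower than the true tip. I'll lift, re-check the hold, and hover over the clip. There I'll measure the tube in the scene camera with the network and overlay the prediction.

```bash
python3 - <<'E'
from h import *
c=[.4737,-.2393]
bot.move_linear(c+[.16],.18)
print(bot.read_gripper_width()*85,bot.read_finger_force(),bot.read_ft_force())
x,y,a=STAND
bot.move_pose([x,y,.14],q(a+np.pi))
for i in "AB":
    if i=="B": bot.move_linear([x,y,.085],.12)
    p=bot.read_position()
    for n in("scene","top"): cv2.imwrite(f"{n}_{i}.png",bot.camera(n)[:,:,::-1])
    print(p,bot.read_ft_force(),[ ([round(float(v)) for v in d["bbox"]],round(float(d["confidence"]),2)) for d in bot.search_frame("scene","lamp_tube")[:4]],bot.read_clock())
X,Y,w,h=235,120,100,75; k=8
o=cv2.resize(cv2.imread("scene_B.png")[Y:Y+h,X:X+w],(800,600),interpolation=cv2.INTER_CUBIC)
T=(p[0],p[1],a)
for L,P,col in(([(-.08,0,p[2]+.048),(.08,0,p[2]+.048)],T,(0,0,255)),([(-.08,-.05,.016),(.08,-.05,.016),(.08,.05,.016),(-.08,.05,.016)],STAND,(0,255,255)),([(-.036,.007,.032),(.036,.007,.032)],STAND,(0,255,0))):
    uv=((proj("scene",[tf(P,v) for v in L])-[X-.5,Y-.5])*k).round().astype(np.int32); cv2.polylines(o,[uv],len(L)>2,col,1,cv2.LINE_AA)
cv2.imwrite("pics/hov2.png",o)
E
```

```text
13.438054207795407 87.88355827331543 [-0.08172819 -0.08585795 -1.17515103]
[0.54405725 0.07403832 0.1398388 ] [-0.48850071  1.18306965 -0.58634021] [([68, 243, 53, 24], 0.65), ([179, 167, 45, 25], 0.62), ([267, 148, 51, 26], 0.5)] 19.1417
[0.54430191 0.0747251  0.08532203] [ 0.3786506   1.15715295 -0.58546423] [([178, 167, 43, 26], 0.74), ([67, 243, 53, 25], 0.63), ([265, 160, 53, 26], 0.61), ([159, 214, 25, 43], 0.53)] 19.9
```

View pics/hov2.png

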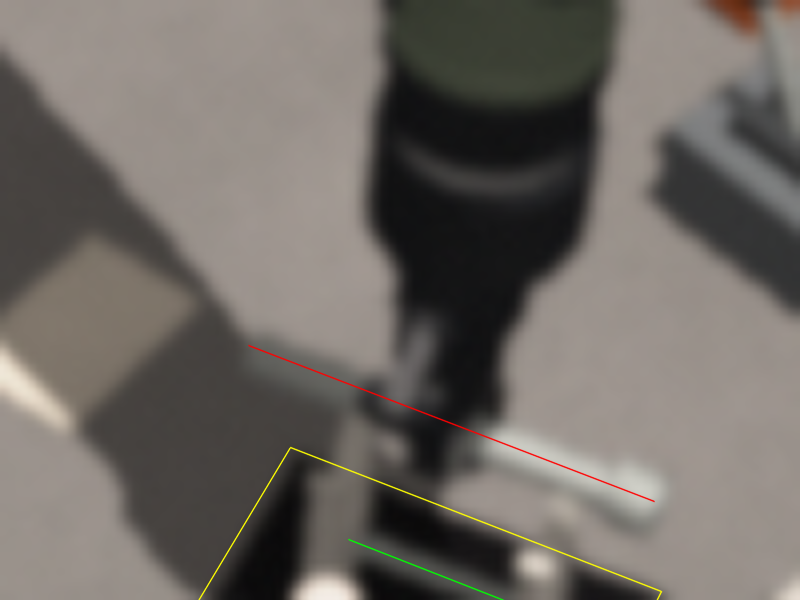

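The tube sits level in the grip and the red prediction overlies it: tail at (250,350), head at (658,495), within 1 px. Lens head points at the stage, and the bar agrees within about 1 px. I'll lower it until first contact and check height and side force.

```bash
python3 - <<'E'
from h import *
x,y,a=STAND
f0=bot.read_ft_force()
bot.move_linear([x,y,.056],.1,until_force=6)
r=bot.move_linear([x,y,.012],.04,until_force=5)
f=np.array(bot.read_ft_force())-f0; p=bot.read_position()
print(r,p,"tube z above seat",p[2]+.048-.062,"F stand frame",R.from_euler('z',-a).apply(f),bot.read_moment(),bot.read_gripper_width()*85,bot.read_clock())
E
```

```text
True [0.54324532 0.07549744 0.03262257] tube z above seat 0.01862257135022917 F stand frame [ 1.24264635 -0.94743751 -0.81864805] [ 0.14763349 -0.12130665  0.01500343] 13.138314033222454 20.9917
```

First contact came at 18.6 mm above the seat against about 19 mm expected, with negligible side force, so it is centred. Pushing home now.

```bash
python3 - <<'E'
from h import *
x,y,a=STAND
for z in(.028,.024,.020,.0165,.0145,.0125):
    r=bot.move_linear([x,y,z],.04,until_force=28)
    f=np.array(bot.read_ft_force()); p=bot.read_position()
    print(z,r,p.round(4) if hasattr(p,'round') else p,R.from_euler('z',-a).apply(f).round(1),round(bot.read_gripper_width()*85,1))
    if r: break
print(bot.read_clock())
E
```

```text
0.028 False [0.5438 0.0756 0.0275] [ 2.6  2.2 -3.3] 12.7
0.024 False [0.5439 0.0756 0.0237] [ 1.8  4.9 -3.1] 12.9
0.02 False [0.5438 0.0755 0.0197] [ 3.1  3.8 -3. ] 13.3
0.0165 False [0.5434 0.0753 0.0162] [ 1.9  4.5 -3. ] 13.1
0.0145 False [0.5435 0.0753 0.0146] [1.2 5.1 0.3] 13.2
0.0125 False [0.5435 0.0753 0.0143] [-3.8  7.6 15.1] 13.3
22.5333
```

The force rises to 15 N exactly at seat height (0.0143 reported, 0.014 predicted), after the jaw snapped over. I'll release, retreat, and check the tube against its seated projection.

```bash
python3 - <<'E'
from h import *
x,y,a=STAND
p=bot.read_position(); bot.set_gripper(.4,40)
print("finger",bot.read_finger_force(),bot.read_ft_force())
bot.move_linear([x,y,.06],.1); bot.move_linear([x,y,.15],.2)
A=tf(BOX,(-.115,0,.15)); bot.move_pose(A,q(BOX[2]+np.pi)); 
for c in("scene","top"):
    im=bot.camera(c)[:,:,::-1]; cv2.imwrite(c+"_s.png",im)
    pts=proj(c,[tf(STAND,(sx,0,.062)) for sx in(-.08,.08)]).round(1).tolist()
    print(c,"pred ends",pts,[([round(float(v)) for v in d["bbox"]],round(float(d["confidence"]),2)) for d in bot.search_frame(c,"lamp_tube")[:5]])
    print("ball pred",proj(c,[tf(BOX,(-.039,0,.119)),tf(BOX,(.039,0,.119))]).round(1).tolist(),[[round(float(v)) for v in d["bbox"]] for d in bot.search_frame(c,"lever_tip")[:3]])
# bright-tube line fit in scene and top, rectified at z=.062 in world
for c in("scene","top"):
    im=cv2.imread(c+"_s.png"); g=cv2.cvtColor(rect(c,im,.062,x,y,.22,.22,1000),cv2.COLOR_BGR2GRAY)
    M=cv2.getRotationMatrix2D((110,110),-np.degrees(a),1); g=cv2.warpAffine(g,M,(220,220)); # stand x -> up
    g=cv2.GaussianBlur(g,(0,0),1.5)
    for r in (35,50,85,100,120,135,170,185):  # stand x = 110-r mm
        i=np.where(g[r,85:135]>.5*(int(g[r,85:135].max())+int(g[r,85:135].min())))[0]; print(c,110-r,"y",25-i.mean().round(1),len(i),end="; ")
    print()
print(bot.read_position(),bot.read_clock())
E
```

```text
finger 0.0 [ 0.4276448  -0.31190761 -0.21030298]
scene pred ends [[264.7, 177.5], [313.1, 196.5]] [([177, 166, 44, 24], 0.8), ([68, 243, 52, 24], 0.78)]
ball pred [[329.2, 115.8], [347.0, 129.1]] [[326, 112, 10, 26]]
top pred ends [[239.5, 208.9], [213.1, 162.1]] [([266, 256, 53, 8], 0.85), ([212, 165, 28, 45], 0.84), ([403, 210, 40, 49], 0.71)]
ball pred [[130.9, 226.4], [129.5, 198.6]] [[130, 215, 5, 14]]
scene 75 y 7.0 37; scene 60 y 8.600000000000001 30; scene 25 y 6.600000000000001 31; scene 10 y 6.800000000000001 32; scene -10 y 6.800000000000001 32; scene -25 y 4.800000000000001 18; scene -60 y 8.100000000000001 28; scene -75 y 3.5 14; 
top 75 y 0.0 19; top 60 y -0.5 12; top 25 y 0.0 15; top 10 y 0.0 13; top -10 y 0.0 13; top -25 y 0.0 13; top -60 y -0.5 14; top -75 y -0.5 14; 
[0.3428453  0.32380734 0.14992218] 25.6083
```

From above, the tube lies on the stand axis (y = 0 ± 0.5 mm along its whole length) with its ends where predicted, and it is released. The lever is still off. Now I'll flip it.

```bash
python3 - <<'E'
from h import *
bot.set_gripper(0.0,40)
bot.move_linear(tf(BOX,(-.1,0,.078)),.15)
for X in(-.03,0.0,.022):
    bot.move_linear(tf(BOX,(X,0,.078)),.08); print(X,bot.read_position(),bot.read_ft_force())
bot.move_linear(tf(BOX,(-.1,0,.078)),.2); bot.move_linear(tf(BOX,(-.12,0,.17)),.25)
bot.wait(.3)
for c in("scene","top"):
    cv2.imwrite(c+"_l.png",bot.camera(c)[:,:,::-1])
    print(c,"off/on pred",proj(c,[tf(BOX,(-.039,0,.119)),tf(BOX,(.039,0,.119))]).round(1).tolist(),[([round(float(v)) for v in d["bbox"]],round(float(d["confidence"]),2)) for d in bot.search_frame(c,"lever_tip")[:3]])
    for v in proj(c,[tf(BOX,(-.039,0,.119)),tf(BOX,(.039,0,.119))]).round().astype(int): print(cv2.imread(c+"_s.png")[v[1],v[0]],cv2.imread(c+"_l.png")[v[1],v[0]])
print(bot.read_clock())
E
```

```text
-0.03 [0.42635235 0.33251976 0.07785876] [ 0.7378449  -0.35729898  0.02651385]
0.0 [0.45644621 0.33555292 0.07779307] [ 0.07080356 -0.64189881  0.21735697]
0.022 [0.4728927  0.33765655 0.07703218] [-12.22671104  -0.0573668    5.67334666]
scene off/on pred [[329.2, 115.8], [347.0, 129.1]] [([322, 83, 4, 16], 0.53), ([336, 124, 11, 13], 0.5), ([289, 161, 11, 20], 0.26)]
[22 22 23] [ 20  54 125]
[205 210 221] [23 23 24]
top off/on pred [[130.9, 226.4], [129.5, 198.6]] [([128, 195, 10, 21], 0.41)]
[32 33 34] [114 117 115]
[129 141 149] [27 29 31]
30.4333
```

Both cameras now show the dark ball at the on position and clear background at the off position. I'm handing in.

```bash
python3 - <<'E'
from h import *
print(bot.search_frame("top","lamp_tube")[:3]); print(bot.close_job())
E
```

```text
[{'bbox': [261.2, 257.5, 57.4, 8.7], 'confidence': 0.73}, {'bbox': [402.2, 210.7, 38.3, 47.5], 'confidence': 0.61}, {'bbox': [214.7, 163.9, 26.3, 47.4], 'confidence': 0.54}]
the job is handed in; nothing more can be done
None
```

I seated the lamp tube in both forks with the lens head towards the stage, let go of it, and only then flipped the switch to on; the job is handed in at about 30 s (limit 48 s), but it returned no verdict, and I inferred the closed jaw from the push forces rather than seeing it.

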